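# Work a tin back into the sprung row on the rack

## Task

Put the loose tin back into the packed row on the timber rack, end on, directly to the left (seen from the robot) of the tall tin: work its narrow end in between the tall tin and its left-hand neighbour and ease them apart against the spring board without tipping any tin. Then push it all the way in until it bears on the stop strip at the back, and press it home there with about 10 N, never more than 20 N; keep any push between the tins below 30 N, and leave the things around the rack where they are.

Things in the scene. Friction and masses are not known exactly. Their poses are not given: they have to be found in the camera images.
- loose_mid (a point): Centre of the loose tin, half-way up (37 mm above its underside). The tin stands upright by itself on the table, in front of the rack to the left or right: slim brushed steel, 120 mm long (its x), 26 mm thick (its y), 74 mm tall (its z); 110 to 225 g. Smooth: tins and rack slide easily (friction 0.2 to 0.3). Either end may go in first.
- loose_tin: The loose tin; origin at the centre of its underside. Plan: flat parallel sides for the middle 76 mm of its length; over the last 22 mm at each end the sides narrow evenly from 26 mm to a blunt 10 mm tip, over the full height. Both ends alike. The top 4 mm is a narrower lid.
- tall_tin_mid (a point): Centre of the tall tin, the only taller one in the row: 120 long (x), 26 thick (y), 92 mm tall, same plan as the loose tin; the point is 46 mm above its underside. It stands in one of the three middle places, so it has neighbours on both sides. Its x points to the back of the rack, its y to the left seen from the robot. About 200 g.
- row_a_mid (a point): A slim steel tin standing in the row: 120 long (its x), 26 thick (its y), 74 tall, same shape as the loose tin. The point is its centre, 37 mm above its underside. Loose, about 160 g. Always the rightmost of the row, against the fixed cheek.
- row_b_mid (a point): A slim steel tin standing in the row: 120 long (its x), 26 thick (its y), 74 tall, same shape as the loose tin. The point is its centre, 37 mm above its underside. Loose, about 160 g.
- row_c_mid (a point): A slim steel tin standing in the row: 120 long (its x), 26 thick (its y), 74 tall, same shape as the loose tin. The point is its centre, 37 mm above its underside. Loose, about 160 g.
- row_d_mid (a point): A slim steel tin standing in the row: 120 long (its x), 26 thick (its y), 74 tall, same shape as the loose tin. The point is its centre, 37 mm above its underside. Loose, about 160 g. Always the leftmost of the row, next to the spring board.
- rack: Fixed low timber rack, front and top open. Origin at table height; x points to the back (away from the robot), y to the left along the row. Base board 12 mm thick (tins stand at rack z = 12 mm), from rack x = -90 to +100, y = -107 to +107 mm. End cheeks 55 mm high from rack x = 0 to 92 mm, inner faces at y = -95 and +95 mm; the row's right end bears on the right cheek and cannot give.
- backboard: Fixed board along the back of the rack, front face at rack x = +86 mm, top 52 mm above the table (origin at its foot, rack x = 92 mm), with the rigid stop strip that it carries: an upright strip 30 mm high whose face was set by hand anywhere from rack x = 70 to 80 mm and is not in the poses. A tin is home when its far tip bears on the strip: its centre is then at rack x = 10 to 20 mm.
- row_front (a point): Point on the rack at rack x = -50, y = 0, z = 12 mm: the line along y through it is where the front tips of the tins in the row stand at the start. Five tins side by side, all but touching, length along rack x, centres at rack x about 10 mm; their back tips stand 0 to 10 mm short of the stop strip, and they may slide back to it when pushed.
- spring_face (a point): Middle of the right-hand face of the spring board, an upright plywood plate (80 mm long, from rack x = -35 to 45 mm, 8 mm thick, 50 mm high) which closes the left end of the row. It slides to the left (rack +y) by up to 44 mm, enough for one more tin with about 18 mm to spare, against a spring of about 3 N at the start and 4.6 N when one more tin is in.
- sugar_bowl: White ceramic sugar bowl with a knobbed lid, 90 mm across, 91 mm tall, in front of the rack on the side opposite the loose tin. Origin on its underside. Not part of the job.
- measuring_spoon: Stainless measuring spoon lying flat, about 140 mm long, right of the rack. Origin on its underside. Not part of the job.
- bottle_opener: Bottle opener lying flat, about 135 mm long, left of the rack. Origin on its underside. Not part of the job.
- row_a: The same tin of the row as its centre point; origin at the centre of its underside, axes as there.
- row_b: The same tin of the row as its centre point; origin at the centre of its underside, axes as there.
- row_c: The same tin of the row as its centre point; origin at the centre of its underside, axes as there.
- row_d: The same tin of the row as its centre point; origin at the centre of its underside, axes as there.
- tall_tin: The same tin of the row as its centre point; origin at the centre of its underside, axes as there.

How it is judged:
On the way, in this order (a step that is already met when the one before it is completed fails the run):
1. the narrow end of the loose tin is between the tall tin and its left neighbour, at least 20 mm in (x of loose_mid in the frame of rack above -0.09 m and y of loose_mid in the frame of tall_tin_mid between 0.008 and 0.034 m and z of loose_mid in the frame of rack below 0.075 m), for 0.1 s.
2. the loose tin is pressed home on the stop strip of the back board with at least 5 N (y of loose_mid in the frame of tall_tin_mid between 0.02 and 0.034 m and contact force between loose_tin and backboard above 5 N), for 0.1 s.
At the end, for the whole second after the job is handed in: Loose tin upright (0.08 rad), square to the rack (0.08 rad), at rest on its base, directly left of the tall tin (centres 20-34 mm apart), its centre at rack x 6 to 23 mm; every row tin still on the base, within 0.10 rad of upright, centre at rack x 2 to 24 mm (y of loose_mid in the frame of tall_tin_mid between 0.02 and 0.034 m and x of loose_mid in the frame of rack between 0.006 and 0.023 m and z of loose_mid in the frame of rack below 0.055 m and angle between loose_mid's own z axis and vertical below 0.08 rad and angle between the x axis of loose_mid and the x axis of rack, either way round below 0.08 rad and linear speed of loose_tin below 0.02 m/s and x of row_a_mid in the frame of rack between 0.002 and 0.024 m and angle between each of row_a_mid, row_b_mid, row_c_mid, row_d_mid, tall_tin_mid's own z axis and vertical below 0.1 rad and z of each of row_a_mid, row_b_mid, row_c_mid, row_d_mid in the frame of rack below 0.054 m and x of row_b_mid in the frame of rack between 0.002 and 0.024 m and x of row_c_mid in the frame of rack between 0.002 and 0.024 m and x of row_d_mid in the frame of rack between 0.002 and 0.024 m and x of tall_tin_mid in the frame of rack between 0.002 and 0.024 m and z of tall_tin_mid in the frame of rack below 0.063 m); the robot touches nothing.
It fails at once if the loose tin is pressed on the stop strip or back board with more than 20 N (contact force between loose_tin and backboard above 20 N).
It fails at once if a tin of the row is tipped by more than about 17 degrees (angle between any of row_a_mid, row_b_mid, row_c_mid, row_d_mid, tall_tin_mid's own z axis and vertical above 0.3 rad).
It fails at once if the loose tin is forced against a tin of the row with more than 30 N (contact force between loose_tin and row_a above 30 N or contact force between loose_tin and row_b above 30 N or contact force between loose_tin and row_c above 30 N or contact force between loose_tin and row_d above 30 N or contact force between loose_tin and tall_tin above 30 N).
It fails at once if the gripper presses a tin of the row with more than 20 N (contact force between the fingers and row_a above 20 N or contact force between the fingers and row_b above 20 N or contact force between the fingers and row_c above 20 N or contact force between the fingers and row_d above 20 N or contact force between the fingers and tall_tin above 20 N).
It fails at once if another thing on the table is moved by more than 20 mm (distance of any of sugar_bowl, measuring_spoon, bottle_opener from where it was at the start of the episode above 0.02 m).
It also fails if it takes over 72 s, if anything falls off the work surface, if the arm or the gripper's body presses on something with over 40 N, if the wrist force passes 120 N, or if a joint passes its speed limit or range.

## Robot

A 7-joint arm with a two-finger parallel gripper is mounted at the origin on the work surface. World frame = base frame: x ahead of the robot, y to its left, z up, the work surface at z = 0. Lengths are in m, angles in rad, forces in N, time in s.
With the tool pointing down it reaches from about 0.425 to 0.825 m from the base axis. Payload 3.6 kg.
Tool frame: the origin (TCP) lies midway between the tips of the shut fingers; the grasp point (between the pads) lies 19 mm behind it; z points along the fingers, y is the line along which they close (so a half turn about z gives the same grasp; the last joint's range is limited). The gripper opens to 85 mm and grips with 20 to 120 N. Pads are 22 mm wide; open, the fingers measure 114 mm over their backs; the gripper's body (76 mm by 85 mm) begins 54 mm behind the grasp point. The pads swing forward as they close: fully open they stand 13 mm farther back than shut.
Start: joints at [1.286, 0.615, -0.013, 1.423, 0.008, 1.103, -0.04], TCP at [0.166, -0.628, 0.231] pointing down, gripper open.
Joint ranges: [-3.12, 3.12], [-0.3, 2.06], [-1.34, 1.32], [0.26, 2.42], [-1.36, 4.5], [0.01, 1.98], [-2.84, 2.84]. Speed limits (rad/s): [2.79, 2.79, 3.14, 3.14, 3.14, 3.14, 3.14].

## Interface

Orientations are given as a rotation vector (axis times angle).
In Python, from cell import readout, eyes, ticket gives the robot as it stands.
- The arm moves only by the tool apply_moves, never from a script. Its argument "plan" is a list that holds one entry, the list of rows, each a list of 7 numbers: the shift along the tool's x, y, z as a fraction of full scale, then the turn, a rotation vector about the tool's x, y, z as a fraction of full scale, then the finger opening in mm, from 0 to 85.4. A call has 1 to 8 rows; each row is the pose to reach, as a shift and turn from the pose commanded when the call began, along the tool's axes at that moment; what a row does not reach only later rows make up. Full scale, the value 1, is 0.2 m for a shift and 30 degrees for a turn. A row lasts 1/12 s, in which the tool goes at most 41.7 mm and 7.16 degrees, less where a joint would pass 70% of its speed; a pose out of reach is approached as far as the arm can. A call with a number of a shift or a turn outside -1 to 1 is refused whole. A call with a gripper value outside its range is refused whole. The fingers move at their own pace and stop on an object; "grip_force" is the grip in N (left out, the last holds). Time passes only in rows, so rows that repeat a pose let the fingers close. It gives the time, the measured TCP pose, the force, the opening and the grip force at its end, in the units of the state.
- readout.read_state(): the state, without advancing time (a new reading comes with each control period).
- eyes.get_image(name): name is "scene" or "top" or "wrist"; returns a dict with "color" (384x512x3 uint8, blue, green, red), "intrinsics" (3x3 intrinsics, pixels), "distortion" ([k1, k2, p1, p2, k3] as OpenCV has them; the pictures are not rectified), "rvec" (rotation vector, rad) and "tvec" (3), from world to camera coordinates, as OpenCV has them. Camera axes: x right, y down, z forward; pixel columns grow to the right and rows downward; lengths in m; the calibration is good to about 2 mm. A picture is of the moment at which its call begins. There is no depth.
- ticket.job_done(): hands the job in; it is judged then, once.
Trained networks look in a picture, given as the dict that the camera call returned (one of the last four; its "shot" number tells which), for a name from the list of things; names that differ only in an ending like _2 or _b are one class to them, and where a whole thing is asked for, a point or a joint stands for the part that bears it (a point fixed in the world has none). Each returns a list of dicts, best first, with "conf" (0 to 1); they miss things now and then, are a little off and sometimes report something else, mostly with a low value. They report only what shows in the picture. A call takes as long as a camera call.
- eyes.recognise(picture, thing): "at" ([x, y, z] in m, in world coordinates, good to about 4 mm: the middle of the surface that is visible of it).
The state is a dict: "t": time; "q": joint angles; "dq": joint speeds; "joint_torque": joint torques, N m; "ee_pos": TCP position; "eef_rot": TCP orientation; "wrist_force": force on the tool from outside, world axes, zero at the start; "moment": the same for the moment, N m; "width": opening from 0.0 (shut) to 1.0 (fully open); "finger_force": force on a finger pad.
Only numpy, scipy, OpenCV 4.12 (cv2) and the standard library are available. Lean on these libraries where they do the work, as an engineer would, in place of code of your own. Each camera call takes 0.05 s, during which the arm holds its last target. There are 200 camera calls.

## Working session

There is one attempt and no reset: what is moved stays moved. The work goes in short steps, Python scripts to look and compute and a tool call to move; the robot and the scene stay as the last step left them, time stands still between calls to the robot, and variables do not carry over. Pictures are saved under pics/ and viewed, at most 10 in all, crops included, and the job is handed in when it is done.

Besides the shell and the picture viewer there is one more tool, called after ">>>" as name(argument=value, ...) on one line, values as JSON. apply_moves: Moves the arm, as the interface text tells. Shift numbers are shares of 0.2 m and turn numbers shares of 30 degrees, none past 1 either way. Its arguments: {"type":"object","properties":{"plan":{"type":"array","items":{"type":"array","items":{"type":"array","items":{"type":"number"}}}},"grip_force":{"type":"number"}},"required":["plan"]}

```bash
mkdir -p pics; cat > h.py <<'E'
import numpy as np, cv2
from cell import readout, eyes, ticket
from scipy.spatial.transform import Rotation as R
def snap(n,f=None):
    p=eyes.get_image(n)
    if f: cv2.imwrite('pics/'+f,p['color'])
    return p
def ray(p,uv,z):
    K=np.array(p['intrinsics'],float);d=np.array(p['distortion'],float)
    n=cv2.undistortPoints(np.array([[uv]],float),K,d)[0,0]
    Rm=cv2.Rodrigues(np.array(p['rvec'],float))[0];t=np.array(p['tvec'],float).ravel()
    c=-Rm.T@t;v=Rm.T@np.array([n[0],n[1],1]);return c+v*(z-c[2])/v[2]
def st():
    s=readout.read_state();print({k:np.round(s[k],4).tolist() for k in('t','ee_pos','eef_rot','wrist_force','width','finger_force')});return s
def to(xyz,yaw=None):
    "fractions for a tool shift to world xyz and tool-down with tool x axis at world yaw (deg)"
    s=readout.read_state();T=R.from_rotvec(s['eef_rot']);
    print('shift',np.round(T.inv().apply(np.array(xyz)-s['ee_pos'])/.2,3))
    if yaw is not None:
        a=np.radians(yaw);G=R.from_matrix(np.array([[np.cos(a),np.sin(a),0],[np.sin(a),-np.cos(a),0],[0,0,-1]]).T)
        print('turn',np.round((T.inv()*G).as_rotvec()/np.radians(30),3))
E
python3 - <<'E'
from h import *
st()
ps={n:snap(n,n+'0.png') for n in('top','scene')}
for th in('loose_tin','loose_mid','tall_tin_mid','row_a_mid','rack','backboard','row_front','spring_face','sugar_bowl'):
    for n in ps:
        print(th,n,[(np.round(r['at'],3).tolist(),round(r['conf'],2)) for r in eyes.recognise(ps[n],th)[:5]])
E
```

```text
{'t': 0.0, 'ee_pos': [0.1655, -0.6278, 0.2301], 'eef_rot': [-3.113, -0.4036, 0.0005], 'wrist_force': [-0.1245, -0.2514, 0.468], 'width': 0.9976, 'finger_force': 0.0}
loose_tin top [([0.466, -0.287, 0.069], 0.83)]
loose_tin scene [([0.481, -0.281, 0.055], 0.74), ([0.654, 0.009, 0.082], 0.49)]
loose_mid top [([0.468, -0.288, 0.067], 0.64), ([0.715, 0.036, 0.046], 0.25), ([0.468, 0.291, 0.064], 0.19)]
loose_mid scene [([0.482, -0.286, 0.055], 0.71), ([0.658, 0.064, 0.083], 0.26), ([0.656, 0.012, 0.08], 0.2)]
tall_tin_mid top [([0.635, -0.014, 0.102], 0.97), ([0.466, -0.284, 0.07], 0.44)]
tall_tin_mid scene [([0.648, -0.013, 0.097], 0.73)]
row_a_mid top [([0.629, -0.042, 0.086], 0.69)]
row_a_mid scene [([0.724, 0.034, 0.048], 0.67), ([0.656, -0.046, 0.085], 0.59)]
rack top [([0.641, 0.078, 0.011], 0.59)]
rack scene [([0.682, 0.093, 0.013], 0.84)]
backboard top [([0.717, 0.037, 0.046], 0.83)]
backboard scene [([0.725, 0.034, 0.045], 0.95)]
row_front top [([0.636, 0.084, 0.013], 0.92)]
row_front scene [([0.678, 0.087, 0.014], 0.81), ([0.726, 0.034, 0.047], 0.16)]
spring_face top [([0.644, 0.084, 0.063], 0.72)]
spring_face scene [([0.648, 0.081, 0.046], 0.79)]
sugar_bowl top [([0.467, 0.293, 0.064], 0.82), ([0.642, 0.032, 0.086], 0.71)]
sugar_bowl scene [([0.481, 0.296, 0.062], 0.58), ([0.646, 0.077, 0.045], 0.48)]
```

View pics/top0.png

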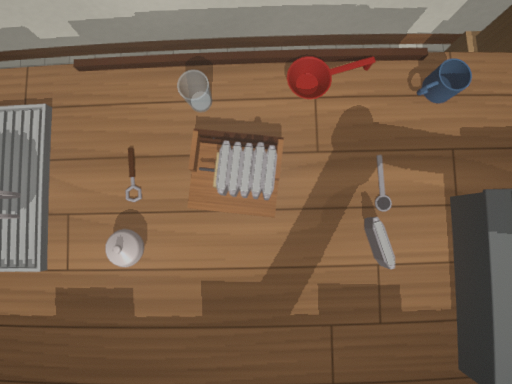

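View pics/scene0.png

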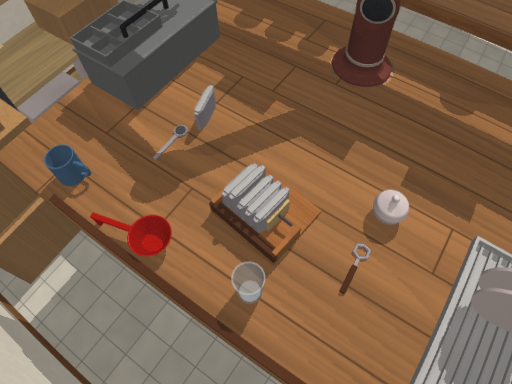

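The top view shows the rack at about (190–283, 133–216) with five tins. The loose tin is at (376,218)–(391,268), the bowl at (125,248) and the spoon at (383,185). I'll zoom in on the tins.

```bash
python3 - <<'E'
from h import *
im=cv2.imread('pics/top0.png')
a=cv2.resize(im[120:225,180:295],None,fx=5,fy=5,interpolation=cv2.INTER_CUBIC)
b=cv2.resize(im[205:280,360:405],None,fx=5,fy=5,interpolation=cv2.INTER_CUBIC)
o=np.zeros((525,800,3),np.uint8);o[:525,:575]=a;o[:375,575:800]=b
cv2.imwrite('pics/z.png',o)
E
```

```text
(no output)
```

View pics/z.png

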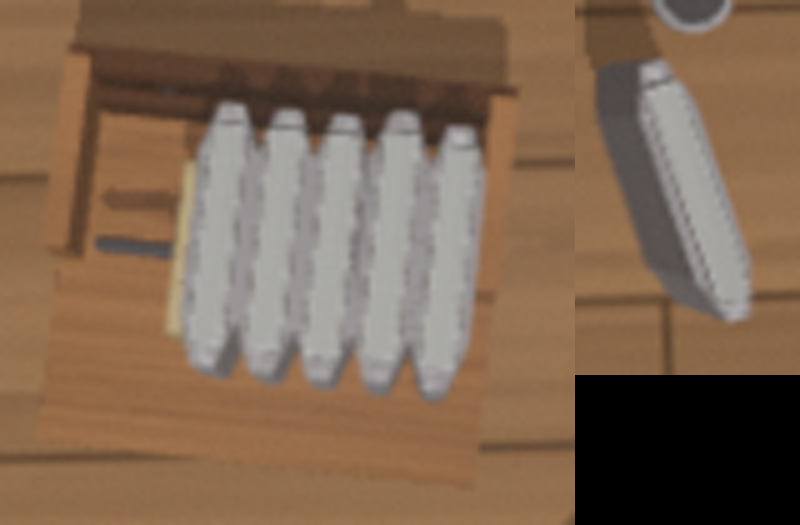

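The crop shows the tall tin fourth from the left, at (400,115)–(380,385). The rack's front corners are at (38,440) and (475,485), and the loose tin's tips at (655,68) and (737,312).

```bash
python3 - <<'E'
from h import *
p=snap('top')
z=lambda u,v:(180+u/5,120+v/5)
l=lambda u,v:(360+(u-575)/5,205+v/5)
def pr(n,a,b):
    d=b-a;print(n,a.round(4),b.round(4),'mid',((a+b)/2).round(4),'len',np.linalg.norm(d).round(4),'ang',np.degrees(np.arctan2(d[1],d[0])).round(2))
pr('front edge',ray(p,z(475,485),.012),ray(p,z(38,440),.012))
pr('loose',ray(p,l(737,314),.07),ray(p,l(655,66),.07))
pr('tall',ray(p,z(378,388),.1),ray(p,z(404,112),.1))
for n,a,b in(('d',(210,372),(232,103)),('c',(264,378),(289,110)),('b',(323,386),(345,115)),('a',(432,396),(460,126))):
    pr(n,ray(p,z(*a),.082),ray(p,z(*b),.082))
s=st();to([.467,-.287,.2],-20)
E
```

```text
front edge [ 0.5308 -0.0555  0.012 ] [0.5573 0.1561 0.012 ] mid [0.544  0.0503 0.012 ] len 0.2133 ang 82.85
loose [ 0.4104 -0.3117  0.07  ] [ 0.5217 -0.2799  0.07  ] mid [ 0.4661 -0.2958  0.07  ] len 0.1157 ang 15.93
tall [ 0.5727 -0.0107  0.1   ] [ 0.6943 -0.0251  0.1   ] mid [ 0.6335 -0.0179  0.1   ] len 0.1225 ang -6.72
d [0.5829 0.0642 0.082 ] [0.7048 0.0525 0.082 ] mid [0.6438 0.0584 0.082 ] len 0.1225 ang -5.49
c [0.5796 0.0401 0.082 ] [0.7008 0.0267 0.082 ] mid [0.6402 0.0334 0.082 ] len 0.122 ang -6.31
b [0.5754 0.0139 0.082 ] [0.6978 0.0014 0.082 ] mid [0.6366 0.0077 0.082 ] len 0.123 ang -5.81
a [ 0.5698 -0.0344  0.082 ] [ 0.6913 -0.0503  0.082 ] mid [ 0.6306 -0.0424  0.082 ] len 0.1226 ang -7.43
{'t': 1.05, 'ee_pos': [0.1657, -0.6285, 0.2313], 'eef_rot': [-3.1155, -0.4039, -0.0], 'wrist_force': [0.9537, -0.5209, -0.2541], 'width': 0.9973, 'finger_force': 0.0}
shift [ 1.892 -1.267  0.157]
turn [-0.    -0.     1.159]
```

>>> apply_moves(plan=[[[0.87,-0.61,0.08,0,0,0,85],[0.87,-0.61,0.08,0,0,0,85],[0.87,-0.61,0.08,0,0,0,85],[0.87,-0.61,0.08,0,0,0,85],[0.87,-0.61,0.08,0,0,0,85],[0.87,-0.61,0.08,0,0,0,85]]])

```text
t: 1.55
ee_pos: [0.3106, -0.4578, 0.2151]
eef_rot: [-3.107, -0.425, -0.009]
wrist_force: [1.2, 1.3, 0.5]
width: 0.991
finger_force: 0.0
```

>>> apply_moves(plan=[[[0.87,-0.61,0.08,0,0,0,85],[0.87,-0.61,0.08,0,0,0,85],[0.87,-0.61,0.08,0,0,0,85],[0.87,-0.61,0.08,0,0,0,85],[0.87,-0.61,0.08,0,0,0,85],[0.87,-0.61,0.08,0,0,0,85],[0.87,-0.61,0.08,0,0,0,85]]])

```text
t: 2.13
ee_pos: [0.4429, -0.3001, 0.1992]
eef_rot: [-3.112, -0.417, -0.002]
wrist_force: [-0.2, 0.6, 0.3]
width: 0.995
finger_force: 0.0
```

```bash
python3 - <<'E'
from h import *
p=snap('wrist','w1.png');st()
Rm=cv2.Rodrigues(np.array(p['rvec'],float))[0];print('cam',(-Rm.T@np.array(p['tvec']).ravel()).round(3),Rm[2].round(3))
print(eyes.recognise(p,'loose_tin')[:2])
t=snap('top');print(eyes.recognise(t,'loose_tin')[:2])
E
```

```text
{'t': 2.1833, 'ee_pos': [0.4407, -0.3031, 0.1994], 'eef_rot': [3.1147, 0.409, -0.0], 'wrist_force': [-0.8573, -0.075, -0.3955], 'width': 0.993, 'finger_force': 0.0}
cam [ 0.525 -0.277  0.341] [-0.315 -0.084 -0.946]
[{'at': [0.472, -0.2888, 0.0795], 'conf': 0.59}]
[{'at': [0.4659, -0.2848, 0.0683], 'conf': 0.82}]
```

View pics/w1.png

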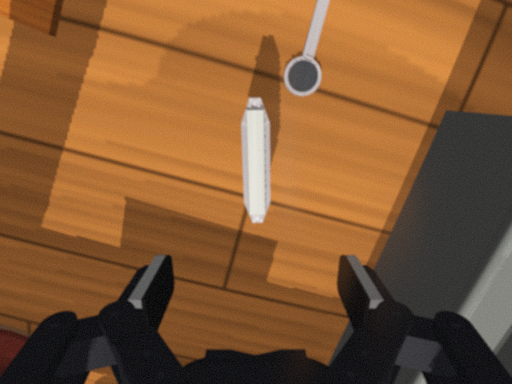

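The wrist view shows the tin upright between its tips at about (255,100) and (257,219), with the fingers below it and the spoon bowl at (303,75).

```bash
python3 - <<'E'
from h import *
p=snap('wrist')
for z in(.07,.074):
    a=ray(p,(257.5,219),z);b=ray(p,(255.5,98),z);d=b-a
    print(a.round(4),b.round(4),((a+b)/2).round(4),np.linalg.norm(d),np.degrees(np.arctan2(d[1],d[0])))
m=(a+b)/2;u=d/np.linalg.norm(d);y=np.degrees(np.arctan2(d[1],d[0]));g=m-.027*u
print(g);to([g[0],g[1],.031],y)
E
```

```text
[ 0.4078 -0.3158  0.07  ] [ 0.5193 -0.2848  0.07  ] [ 0.4635 -0.3003  0.07  ] 0.11568730056716478 15.511201173772152
[ 0.4095 -0.3153  0.074 ] [ 0.5193 -0.2848  0.074 ] [ 0.4644 -0.3     0.074 ] 0.11398116601653234 15.511201173772148
[ 0.43837045 -0.30726989  0.074     ]
shift [-0.001  0.005  0.842]
turn [ 0.002  0.002 -0.033]
```

>>> apply_moves(plan=[[[0,0.005,0.4,0,0,-0.033,85],[0,0.005,0.84,0,0,-0.033,85],[0,0.005,0.84,0,0,-0.033,85],[0,0.005,0.84,0,0,-0.033,85],[0,0.005,0.84,0,0,-0.033,85],[0,0.005,0.84,0,0,-0.033,85]]])

```text
t: 2.88
ee_pos: [0.4379, -0.3051, 0.0294]
eef_rot: [-3.109, -0.427, 0.008]
wrist_force: [0.8, -1.1, -0.3]
width: 0.992
finger_force: 0.0
```

>>> apply_moves(plan=[[[0,0,0,0,0,0,10],[0,0,0,0,0,0,10],[0,0,0,0,0,0,10],[0,0,0,0,0,0,10],[0,0,0,0,0,0,10],[0,0,0,0,0,0,10],[0,0,0,0,0,0,10],[0,0,0,0,0,0,10]]], grip_force=50)

```text
t: 3.55
ee_pos: [0.4411, -0.3051, 0.0332]
eef_rot: [3.11, 0.431, 0.003]
wrist_force: [-1.3, 1.4, 8.3]
width: 0.301
finger_force: 51.0
```

>>> apply_moves(plan=[[[0,0,-0.1,0,0,0,10],[0,0,-0.2,0,0,0,10],[0,0,-0.3,0,0,0,10],[0,0,-0.3,0,0,0,10],[0,0,-0.3,0,0,0,10]]])

```text
t: 3.97
ee_pos: [0.4408, -0.3051, 0.0924]
eef_rot: [3.11, 0.431, 0.003]
wrist_force: [-0.3, -0.9, -1.6]
width: 0.297
finger_force: 50.0
```

```bash
python3 - <<'E'
from h import *
p=snap('wrist','w2.png');st()
t=snap('top');print(eyes.recognise(t,'loose_tin')[:2])
E
```

```text
{'t': 4.0167, 'ee_pos': [0.4399, -0.3045, 0.0913], 'eef_rot': [-3.1118, -0.431, 0.0003], 'wrist_force': [-0.7554, -0.1879, -1.9492], 'width': 0.294, 'finger_force': 49.9566}
[{'at': [0.4834, -0.28, 0.1232], 'conf': 0.97}]
```

View pics/w2.png

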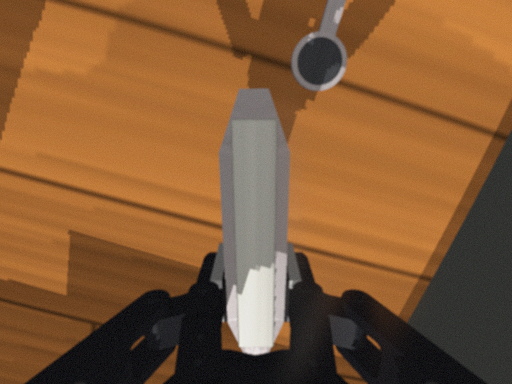

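The wrist view shows the tin held squarely, with its front rim at (255,90) and rear rim at (256,352). I'll work out the held geometry and the goal poses.

```bash
python3 - <<'E'
from h import *
p=snap('wrist');s=st();T=R.from_rotvec(s['eef_rot'])
for z in(.130,.134):
  for uv in((255,90),(222,150),(288,150),(255.5,352)):
    w=ray(p,uv,z);print(z,uv,w.round(4),'tool',(T.inv().apply(w-s['ee_pos'])).round(4))
x=T.apply([1,0,0]);print('yaw',np.degrees(np.arctan2(x[1],x[0])),x.round(4),T.apply([0,0,1]).round(4))
E
```

```text
{'t': 4.1667, 'ee_pos': [0.4394, -0.3042, 0.0901], 'eef_rot': [-3.1101, -0.4307, 0.0033], 'wrist_force': [-0.1033, -0.157, -1.9625], 'width': 0.2986, 'finger_force': 49.9555}
0.13 (255, 90) [ 0.5232 -0.2799  0.13  ] tool [ 0.0872 -0.0007 -0.04  ]
0.13 (222, 150) [ 0.501  -0.2742  0.13  ] tool [ 0.0674 -0.0122 -0.04  ]
0.13 (288, 150) [ 0.5072 -0.2964  0.13  ] tool [ 0.0673  0.0108 -0.04  ]
0.13 (255.5, 352) [ 0.415  -0.3106  0.13  ] tool [-0.0253 -0.0006 -0.0398]
0.134 (255, 90) [ 0.5231 -0.28    0.134 ] tool [ 0.0871 -0.0007 -0.044 ]
0.134 (222, 150) [ 0.5018 -0.2745  0.134 ] tool [ 0.0681 -0.0118 -0.044 ]
0.134 (288, 150) [ 0.5078 -0.2958  0.134 ] tool [ 0.068   0.0104 -0.044 ]
0.134 (255.5, 352) [ 0.4192 -0.3094  0.134 ] tool [-0.0209 -0.0006 -0.0438]
yaw 15.767107134166247 [ 0.9624  0.2717 -0.0018] [-0.0023  0.0015 -1.    ]
```

>>> apply_moves(plan=[[[0.21,-0.775,0.04,0,0,0.38,10],[0.21,-0.775,0.04,0,0,0.38,10],[0.21,-0.775,0.04,0,0,0.38,10],[0.21,-0.775,0.04,0,0,0.38,10],[0.21,-0.775,0.04,0,0,0.38,10],[0.21,-0.775,0.04,0,0,0.38,10]]])

```text
t: 4.67
ee_pos: [0.4383, -0.1409, 0.0825]
eef_rot: [-3.137, -0.13, 0.003]
wrist_force: [0.5, -1.6, -1.1]
width: 0.298
finger_force: 50.0
```

```bash
python3 - <<'E'
from h import *
st();to([.437,.018,.082],-6.7)
E
```

```text
{'t': 4.6667, 'ee_pos': [0.4383, -0.1409, 0.0825], 'eef_rot': [-3.1369, -0.1296, 0.0034], 'wrist_force': [0.4977, -1.608, -1.0598], 'width': 0.2984, 'finger_force': 49.9709}
shift [ 0.059 -0.793  0.004]
turn [-0.004  0.004  0.381]
```

>>> apply_moves(plan=[[[0.06,-0.79,0,0,0,0.38,10],[0.06,-0.79,0,0,0,0.38,10],[0.06,-0.79,0,0,0,0.38,10],[0.06,-0.79,0,0,0,0.38,10],[0.06,-0.79,0,0,0,0.38,10],[0.06,-0.79,0,0,0,0.38,10],[0.06,-0.79,0,0,0,0.38,10]]])

```text
t: 5.25
ee_pos: [0.4389, 0.0126, 0.0831]
eef_rot: [3.134, -0.196, 0.0]
wrist_force: [-0.5, -0.1, -0.9]
width: 0.297
finger_force: 50.1
```

```bash
python3 - <<'E'
from h import *
p=snap('wrist');st()
cv2.imwrite('pics/w3.png',cv2.resize(p['color'],(800,600),interpolation=cv2.INTER_CUBIC))
E
```

```text
{'t': 5.3, 'ee_pos': [0.4388, 0.012, 0.0832], 'eef_rot': [3.1339, -0.1984, 0.0001], 'wrist_force': [-0.8681, -0.8317, -1.3894], 'width': 0.2952, 'finger_force': 50.0521}
```

View pics/w3.png

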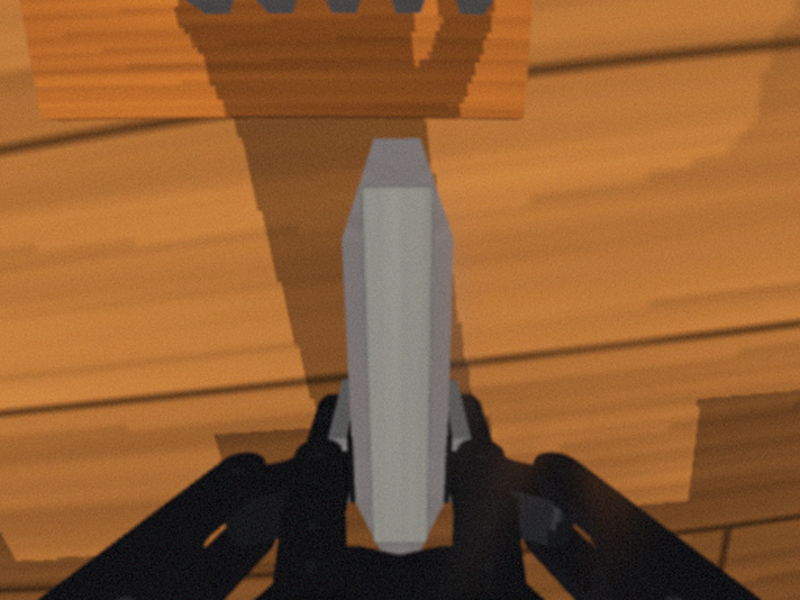

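The wrist view, scaled 800/512, shows the rack's front edge level at row 118 between columns 40 and 523, so the yaw is aligned. The row's front feet are at about x = 213, 278, 344, 408 and 474, row 10. The loose tip is at (397,140).

```bash
python3 - <<'E'
from h import *
p=snap('wrist');s=st();T=R.from_rotvec(s['eef_rot']);f=512/800
def tl(u,v,z):
    w=ray(p,(u*f,v*f),z);return (T.inv().apply(w-s['ee_pos'])*1000).round(1),w.round(4)
print('edge',tl(40,119,.012),tl(523,119,.012))
for u in(213,278,344,408,474):print(u,tl(u,12,.012))
for z in(.118,.122):print('tip',tl(398,140,z),tl(343,240,z),tl(452,240,z))
# darkness profile along row 4 of native image
g=p['color'][:10].mean(2);
for r in(2,5):print(r,g[r,115:320:2].astype(int).tolist())
print('front feet class',[ (np.round(r['at'],3).tolist(),round(r['conf'],2)) for r in eyes.recognise(p,'row_front')[:2]])
E
```

```text
{'t': 5.35, 'ee_pos': [0.4387, 0.0118, 0.0832], 'eef_rot': [3.134, -0.1994, 0.0001], 'wrist_force': [-0.2517, -0.356, -1.5443], 'width': 0.3001, 'finger_force': 50.0533}
edge (array([ 100.4, -160.9,   71. ]), array([0.5587, 0.1586, 0.012 ])) (array([98.2, 52.9, 71.3]), array([ 0.5294, -0.0532,  0.012 ]))
213 (array([140.1, -77.5,  71.1]), array([0.5875, 0.0709, 0.012 ]))
278 (array([139.6, -50.6,  71.2]), array([0.5836, 0.0442, 0.012 ]))
344 (array([139.3, -23.5,  71.2]), array([0.5799, 0.0174, 0.012 ]))
408 (array([139.3,   2.6,  71.2]), array([ 0.5765, -0.0085,  0.012 ]))
474 (array([139.4,  29.7,  71.3]), array([ 0.5732, -0.0354,  0.012 ]))
tip (array([ 87.2,  -1.2, -34.8]), array([0.5254, 0.0021, 0.118 ])) (array([ 64.9, -14.2, -34.8]), array([0.5049, 0.0177, 0.118 ])) (array([ 64.9,  11.4, -34.8]), array([ 0.5017, -0.0077,  0.118 ]))
tip (array([ 87.1,  -1.2, -38.8]), array([0.5253, 0.0021, 0.122 ])) (array([ 65.7, -13.7, -38.8]), array([0.5056, 0.0172, 0.122 ])) (array([ 65.7,  11. , -38.8]), array([ 0.5025, -0.0074,  0.122 ]))
2 [79, 83, 79, 71, 73, 69, 72, 67, 71, 65, 67, 68, 71, 70, 67, 66, 73, 76, 76, 77, 79, 74, 79, 80, 78, 71, 65, 72, 66, 67, 68, 65, 68, 69, 69, 65, 76, 77, 82, 79, 77, 81, 83, 79, 80, 82, 77, 71, 72, 69, 70, 74, 67, 67, 70, 69, 68, 81, 84, 81, 76, 81, 76, 75, 86, 78, 76, 77, 66, 70, 69, 68, 70, 67, 71, 68, 72, 100, 114, 116, 117, 112, 83, 78, 80, 78, 78, 76, 72, 72, 65, 69, 71, 74, 67, 68, 66, 68, 74, 79, 99, 117, 115]
5 [75, 69, 74, 75, 77, 72, 67, 69, 69, 74, 64, 67, 68, 70, 72, 71, 79, 78, 82, 78, 80, 77, 74, 75, 73, 77, 75, 70, 64, 67, 70, 69, 66, 69, 69, 72, 79, 79, 81, 85, 79, 78, 77, 79, 85, 80, 81, 72, 67, 73, 68, 65, 71, 72, 62, 67, 83, 80, 81, 74, 86, 82, 82, 83, 80, 82, 79, 81, 78, 69, 72, 67, 72, 66, 70, 69, 82, 110, 117, 114, 118, 111, 84, 77, 81, 79, 79, 82, 83, 71, 65, 70, 72, 72, 68, 64, 64, 71, 74, 73, 101, 112, 109]
front feet class [([0.569, 0.047, 0.013], 0.65)]
```

>>> apply_moves(plan=[[[0,-0.046,0.09,0,0,0.01,10],[0,-0.046,0.18,0,0,0.01,10],[0,-0.046,0.18,0,0,0.01,10],[0.1,-0.046,0.18,0,0,0.01,10],[0.2,-0.046,0.18,0,0,0.01,10],[0.2,-0.046,0.18,0,0,0.01,10],[0.2,-0.046,0.18,0,0,0.01,10],[0.2,-0.046,0.18,0,0,0.01,10]]])

```text
t: 6.07
ee_pos: [0.4785, 0.0175, 0.0476]
eef_rot: [3.135, -0.204, -0.002]
wrist_force: [0.2, 0.4, -1.1]
width: 0.299
finger_force: 50.1
```

>>> apply_moves(plan=[[[0,0,0.005,0,0,0,10],[0,0,0.01,0,0,0,10],[0,0,0.01,0,0,0,10],[0,0,0.01,0,0,0,10]]])

```text
t: 6.4
ee_pos: [0.4789, 0.0185, 0.0454]
eef_rot: [-3.135, 0.201, 0.001]
wrist_force: [-0.4, 0.4, -1.8]
width: 0.296
finger_force: 50.2
```

```bash
python3 - <<'E'
from h import *
p=snap('wrist');st();snap('wrist')
cv2.imwrite('pics/w4.png',cv2.resize(p['color'],(800,600),interpolation=cv2.INTER_CUBIC));st()
E
```

```text
{'t': 6.45, 'ee_pos': [0.479, 0.0186, 0.0454], 'eef_rot': [-3.1351, 0.2008, 0.0006], 'wrist_force': [-0.4433, 0.3961, -0.9063], 'width': 0.3024, 'finger_force': 50.2195}
{'t': 6.5, 'ee_pos': [0.4791, 0.0186, 0.0453], 'eef_rot': [-3.1351, 0.2006, 0.0006], 'wrist_force': [-0.4269, 0.3652, -1.3487], 'width': 0.2952, 'finger_force': 50.2199}
```

View pics/w4.png

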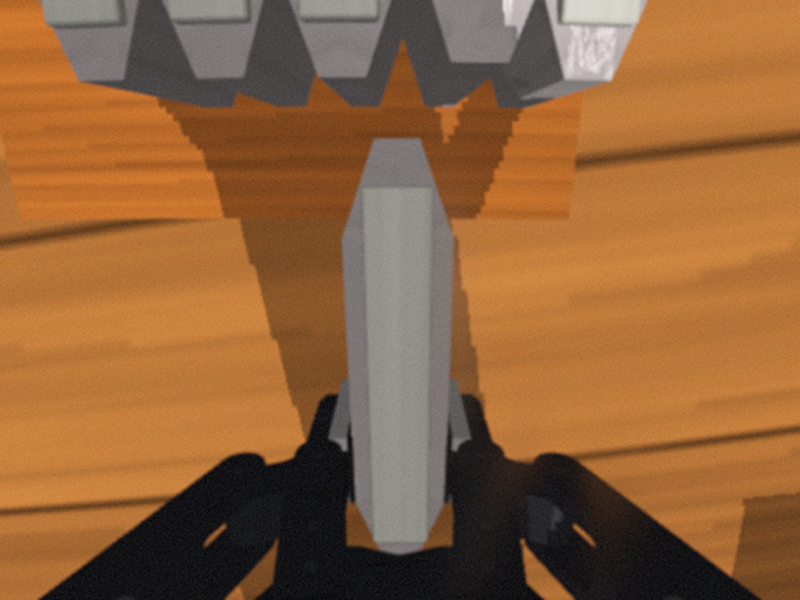

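The wrist view shows the loose tip at (397,140) facing the gap. The left neighbour's foot corner is at (380,105), the tall tin's is at (427,105), and the left neighbour's top rim is at (304–366,78).

```bash
python3 - <<'E'
from h import *
p=snap('wrist');s=st();T=R.from_rotvec(s['eef_rot']);f=512/800
def tl(u,v,z):
    w=ray(p,(u*f,v*f),z);return (T.inv().apply(w-s['ee_pos'])*1000).round(1)
print('feet',tl(380,105,.012),tl(427,105,.012))
print('b rim',tl(310,78,.082),tl(367,78,.082),'c rim',tl(198,80,.082),tl(247,80,.082),'tall',tl(452,62,.1),tl(515,62,.1),'a',tl(555,80,.082),tl(612,80,.082))
print('tip',tl(373,139,.083),tl(421,139,.083))
print('edge',tl(20,218,.012),tl(569,218,.012))
E
```

```text
{'t': 6.55, 'ee_pos': [0.4792, 0.0186, 0.0453], 'eef_rot': [-3.1351, 0.2007, 0.0003], 'wrist_force': [0.1978, 0.5305, -1.3223], 'width': 0.302, 'finger_force': 50.2187}
feet [100.2  -7.5  33.3] [100.2   9.1  33.3]
b rim [ 99.5 -19.4 -36.7] [ 99.4  -7.4 -36.7] c rim [ 99.4 -43.2 -36.7] [ 99.3 -32.7 -36.7] tall [ 99.5   8.4 -54.7] [ 99.6  19.2 -54.7] a [ 99.2  32.1 -36.7] [ 99.4  44.2 -36.7]
tip [ 87.2  -6.3 -37.7] [ 87.2   4.  -37.7]
edge [  61.7 -149.3   33.3] [60.5 64.1 33.3]
```

>>> apply_moves(plan=[[[0,0,0.005,0,0,0,10],[0,0,0.007,0,0,0,10],[0,0,0.007,0,0,0,10]]])

```text
t: 6.8
ee_pos: [0.4797, 0.0186, 0.0446]
eef_rot: [-3.135, 0.201, -0.002]
wrist_force: [-1.3, 0.5, 5.7]
width: 0.295
finger_force: 50.9
```

>>> apply_moves(plan=[[[0,0.007,-0.004,0,0,0,10],[0.03,0.007,-0.004,0,0,0,10],[0.06,0.007,-0.004,0,0,0,10],[0.08,0,-0.004,0,0,0,10],[0.1,-0.006,-0.004,0,0,0,10],[0.12,-0.01,-0.004,0,0,0,10],[0.12,-0.01,-0.004,0,0,0,10]]])

```text
t: 7.38
ee_pos: [0.5028, 0.0159, 0.045]
eef_rot: [3.133, -0.206, -0.004]
wrist_force: [-3.1, -3.2, 6.6]
width: 0.299
finger_force: 51.2
```

```bash
python3 - <<'E'
from h import *
st();t=snap('top');s=st()
E
```

```text
{'t': 7.3833, 'ee_pos': [0.5028, 0.0159, 0.045], 'eef_rot': [3.1334, -0.2057, -0.0038], 'wrist_force': [-3.1399, -3.1907, 6.6192], 'width': 0.2994, 'finger_force': 51.1508}
{'t': 7.4333, 'ee_pos': [0.5028, 0.0159, 0.045], 'eef_rot': [3.1334, -0.2055, -0.0031], 'wrist_force': [-2.2723, -1.9656, 6.6716], 'width': 0.2971, 'finger_force': 51.1018}
```

>>> apply_moves(plan=[[[0,0,-0.005,0,0,0,10],[0.025,-0.008,-0.005,0,0,0,10],[0.05,-0.016,-0.005,0,0,0,10],[0.05,-0.016,-0.005,0,0,0,10]]])

```text
t: 7.77
ee_pos: [0.5119, 0.0175, 0.0452]
eef_rot: [3.133, -0.206, -0.008]
wrist_force: [-3.9, -4.4, 3.3]
width: 0.303
finger_force: 50.4
```

>>> apply_moves(plan=[[[0.025,-0.008,0,0,0,0,10],[0.05,-0.016,0,0,0,0,10],[0.05,-0.016,0,0,0,0,10]]])

```text
t: 8.02
ee_pos: [0.5217, 0.0192, 0.0452]
eef_rot: [3.132, -0.206, -0.01]
wrist_force: [-5.9, -4.6, 4.8]
width: 0.299
finger_force: 50.5
```

>>> apply_moves(plan=[[[0.025,-0.008,0,0,0,0,10],[0.05,-0.016,0,0,0,0,10],[0.06,-0.018,0,0,0,0,10],[0.06,-0.018,0,0,0,0,10]]])

```text
t: 8.35
ee_pos: [0.5338, 0.0211, 0.0452]
eef_rot: [3.132, -0.205, -0.01]
wrist_force: [-4.6, -4.0, 4.9]
width: 0.3
finger_force: 50.7
```

```bash
python3 - <<'E'
from h import *
p=snap('wrist');st()
o=np.zeros((600,800,3),np.uint8);t=snap('top')
cv2.imwrite('pics/w5.png',cv2.resize(p['color'],(800,600),interpolation=cv2.INTER_CUBIC))
E
```

```text
{'t': 8.4, 'ee_pos': [0.5338, 0.0211, 0.0452], 'eef_rot': [3.1323, -0.2055, -0.01], 'wrist_force': [-4.9767, -3.6245, 3.7854], 'width': 0.291, 'finger_force': 50.7202}
```

View pics/w5.png

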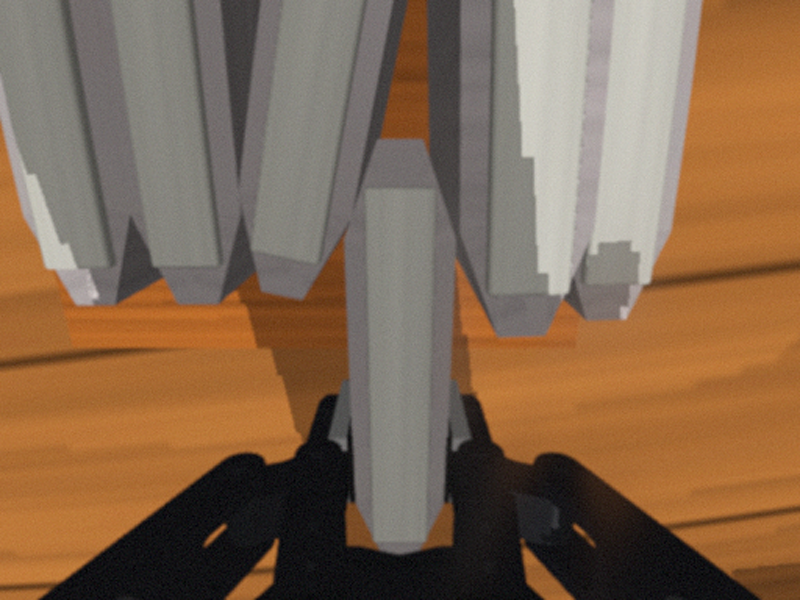

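The wrist view shows the loose tin wedged in. The left neighbour is yawed, with its front at (283,290) pushed left, and the tall tin is straight at (525,330). Forces are low and nothing is tipped, so I'll go further in, which should straighten the neighbour.

>>> apply_moves(plan=[[[0.02,-0.003,-0.002,0,0,0,10],[0.04,-0.003,-0.002,0,0,0,10],[0.06,-0.003,-0.002,0,0,0,10],[0.06,-0.003,-0.002,0,0,0,10]]])

```text
t: 8.78
ee_pos: [0.5461, 0.021, 0.0453]
eef_rot: [3.133, -0.203, -0.01]
wrist_force: [-4.6, -3.4, 2.4]
width: 0.296
finger_force: 50.2
```

>>> apply_moves(plan=[[[0.02,0,0,0,0,0,10],[0.04,0,0,0,0,0,10],[0.06,0,0,0,0,0,10],[0.06,0,0,0,0,0,10]]])

```text
t: 9.12
ee_pos: [0.5571, 0.02, 0.0453]
eef_rot: [3.134, -0.202, -0.013]
wrist_force: [-6.0, -2.1, 3.3]
width: 0.3
finger_force: 50.6
```

```bash
python3 - <<'E'
from h import *
p=snap('wrist');st()
cv2.imwrite('pics/w6.png',cv2.resize(p['color'],(800,600),interpolation=cv2.INTER_CUBIC))
E
```

```text
{'t': 9.1667, 'ee_pos': [0.5571, 0.02, 0.0453], 'eef_rot': [3.1338, -0.2023, -0.0125], 'wrist_force': [-5.3926, -2.5542, 2.4993], 'width': 0.3018, 'finger_force': 50.5748}
```

View pics/w6.png

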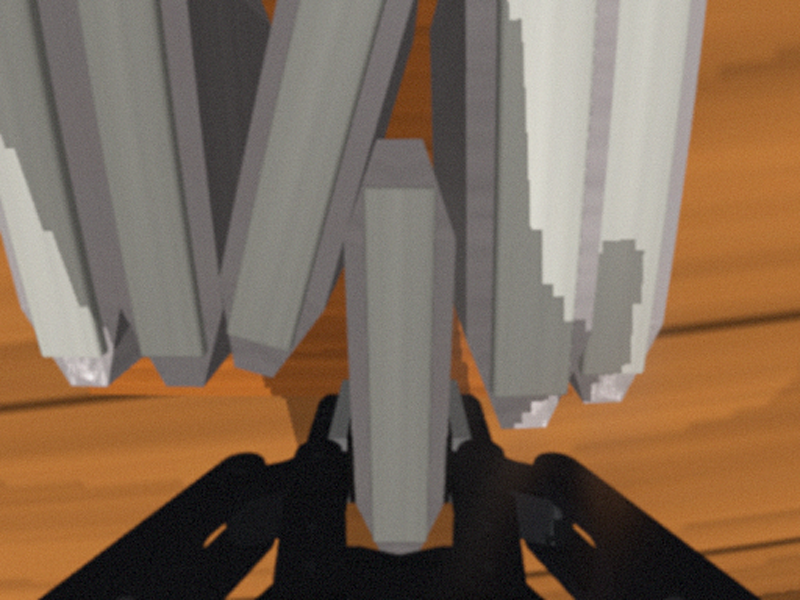

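The wrist view shows the left neighbour yawed, with its body running (265,350)→(400,0), while the loose tip at (400,140) is now at its mid-length. I can view only one more picture, so I'll measure tin yaws numerically from line segments.

```bash
cat >> h.py <<'E'
def lines(p,z=.086,minlen=.03,yaw=-7.5,org=(.632,.0402)):
    "long segments on plane z, in rack frame: y at x-mid, angle, x-range (mm, deg)"
    a=np.radians(yaw);ux=np.array([np.cos(a),np.sin(a)]);uy=np.array([-ux[1],ux[0]])
    g=cv2.cvtColor(p['color'],cv2.COLOR_BGR2GRAY)
    L=cv2.createLineSegmentDetector().detect(cv2.GaussianBlur(g,(3,3),0))[0].reshape(-1,4);out=[]
    for x1,y1,x2,y2 in L:
        A,B=[ray(p,q,z)[:2]-np.array(org) for q in((x1,y1),(x2,y2))]
        A,B=[np.array([q@ux,q@uy])*1000 for q in(A,B)]
        if A[0]>B[0]:A,B=B,A
        d=B-A;th=np.degrees(np.arctan2(d[1],d[0]))
        if np.hypot(*d)>minlen*1000 and abs(th)<30: out.append((round((A+B)[1]/2,1),round(th,1),round(A[0]),round(B[0])))
    for o in sorted(out,reverse=True):print(o)
E
python3 - <<'E'
from h import *
p=snap('wrist');s=st();lines(p)
print('top');lines(snap('top'))
E
```

```text
{'t': 9.2167, 'ee_pos': [0.5571, 0.02, 0.0453], 'eef_rot': [3.1339, -0.2023, -0.0124], 'wrist_force': [-4.8124, -2.0626, 3.8083], 'width': 0.2974, 'finger_force': 50.5791}
(np.float64(45.2), np.float64(-0.1), -35, 43)
(np.float64(42.9), np.float64(-0.2), -25, 43)
(np.float64(34.4), np.float64(-0.3), -2, 42)
(np.float64(19.4), np.float64(-0.3), -33, 42)
(np.float64(17.8), np.float64(-0.2), -32, 42)
(np.float64(12.5), np.float64(-0.3), -13, 42)
(np.float64(3.7), np.float64(-17.7), -12, 41)
(np.float64(0.0), np.float64(-17.9), -18, 41)
(np.float64(-13.4), np.float64(-17.7), -31, 41)
(np.float64(-16.3), np.float64(0.1), -51, -6)
(np.float64(-21.4), np.float64(0.0), -85, 5)
(np.float64(-25.2), np.float64(-18.2), 4, 41)
(np.float64(-36.1), np.float64(0.1), -85, -4)
(np.float64(-41.2), np.float64(-0.0), -57, -3)
(np.float64(-43.0), np.float64(2.9), -27, 41)
(np.float64(-47.9), np.float64(2.8), 7, 41)
(np.float64(-50.8), np.float64(2.8), -43, 32)
(np.float64(-55.0), np.float64(7.3), -2, 38)
(np.float64(-68.2), np.float64(2.7), -23, 42)
(np.float64(-72.4), np.float64(2.7), -4, 42)
(np.float64
[... 3648 characters left out ...]
np.float64(7.8), -285, -216)
(np.float64(-396.0), np.float64(9.2), -262, -225)
(np.float64(-449.8), np.float64(3.5), 264, 297)
(np.float64(-469.0), np.float64(7.6), 23, 88)
(np.float64(-475.6), np.float64(7.9), -11, 20)
(np.float64(-487.5), np.float64(7.5), -139, -30)
(np.float64(-493.0), np.float64(7.5), 17, 84)
(np.float64(-499.3), np.float64(7.2), -196, -153)
(np.float64(-499.9), np.float64(7.2), 7, 99)
(np.float64(-507.8), np.float64(7.6), -265, -26)
(np.float64(-516.3), np.float64(7.6), 344, 395)
(np.float64(-530.7), np.float64(7.2), -376, -268)
(np.float64(-534.1), np.float64(13.7), 348, 398)
(np.float64(-600.0), np.float64(7.5), -400, 22)
(np.float64(-629.7), np.float64(2.1), -23, 28)
```

>>> apply_moves(plan=[[[0.01,-0.005,0,0,0,-0.05,10],[0.015,-0.01,0,0,0,-0.1,10],[0.02,-0.015,0,0,0,-0.15,10],[0.02,-0.015,0,0,0,-0.2,10],[0.02,-0.015,0,0,0,-0.2,10]]])

```text
t: 9.68
ee_pos: [0.5617, 0.018, 0.0453]
eef_rot: [3.136, -0.045, -0.011]
wrist_force: [-5.4, -7.8, 3.3]
width: 0.298
finger_force: 50.5
```

```bash
python3 - <<'E'
from h import *
p=snap('wrist');s=st();lines(p)
E
```

```text
{'t': 9.7333, 'ee_pos': [0.5617, 0.018, 0.0453], 'eef_rot': [3.1356, -0.0456, -0.0111], 'wrist_force': [-5.5644, -7.375, 2.9015], 'width': 0.2952, 'finger_force': 50.4836}
(np.float64(47.8), np.float64(-2.4), -33, 6)
(np.float64(46.3), np.float64(-2.6), 8, 40)
(np.float64(37.8), np.float64(-2.6), 7, 40)
(np.float64(23.9), np.float64(-2.7), -35, 42)
(np.float64(22.2), np.float64(-2.7), -33, 42)
(np.float64(16.6), np.float64(-2.8), -13, 42)
(np.float64(10.4), np.float64(-14.0), -14, 43)
(np.float64(7.1), np.float64(-14.1), -23, 44)
(np.float64(-10.0), np.float64(-14.0), -10, 45)
(np.float64(-13.6), np.float64(5.8), -50, -3)
(np.float64(-19.6), np.float64(5.7), -80, 9)
(np.float64(-33.5), np.float64(5.8), -62, 11)
(np.float64(-38.5), np.float64(5.5), -51, 1)
(np.float64(-43.6), np.float64(2.6), -7, 38)
(np.float64(-50.3), np.float64(2.7), -43, 49)
(np.float64(-51.8), np.float64(2.8), -45, 49)
(np.float64(-59.3), np.float64(7.3), -3, 31)
(np.float64(-69.1), np.float64(2.7), -12, 51)
(np.float64(-73.0), np.float64(2.8), 6, 52)
(np.float64(-86.2), np.float64(2.8), -5, 52)
(np.float64(-88.9), np.float64(2.9), 12, 49)
(np.float64(-90.5), np.float64(2.7), -22, 12)
```

>>> apply_moves(plan=[[[0.01,0,0,0,0,0,10],[0.02,0,0,0,0,0,10],[0.02,0,0,0,0,0.05,10],[0.02,0,0,0,0,0.1,10],[0.02,0,0,0,0,0.15,10],[0.02,0,0,0,0,0.2,10],[0.02,0,0,0,0,0.2,10]]])

```text
t: 10.32
ee_pos: [0.5688, 0.023, 0.0456]
eef_rot: [3.135, -0.203, -0.0]
wrist_force: [-0.3, -0.4, -2.1]
width: 0.299
finger_force: 50.0
```

```bash
python3 - <<'E'
from h import *
p=snap('wrist');s=st();lines(p)
E
```

```text
{'t': 10.3667, 'ee_pos': [0.5691, 0.023, 0.0458], 'eef_rot': [3.1347, -0.201, 0.0008], 'wrist_force': [-1.506, -3.0704, -2.3209], 'width': 0.2956, 'finger_force': 50.0187}
(np.float64(46.1), np.float64(-0.6), -35, 54)
(np.float64(43.5), np.float64(-0.3), -1, 54)
(np.float64(35.0), np.float64(-0.5), 21, 53)
(np.float64(20.3), np.float64(-0.5), -34, 53)
(np.float64(18.4), np.float64(-0.3), -12, 33)
(np.float64(13.5), np.float64(-0.8), 14, 51)
(np.float64(12.3), np.float64(-1.2), 11, 43)
(np.float64(8.9), np.float64(-1.3), -15, 31)
(np.float64(-5.8), np.float64(-1.0), -32, 52)
(np.float64(-12.3), np.float64(-1.2), 7, 52)
(np.float64(-16.9), np.float64(0.1), -74, 14)
(np.float64(-31.7), np.float64(0.2), -74, 16)
(np.float64(-36.8), np.float64(0.1), -30, 5)
(np.float64(-43.1), np.float64(2.8), -29, 52)
(np.float64(-48.9), np.float64(2.7), -19, 42)
(np.float64(-51.4), np.float64(2.7), -46, 25)
(np.float64(-53.4), np.float64(7.4), -1, 31)
(np.float64(-68.4), np.float64(2.9), -22, 53)
(np.float64(-72.2), np.float64(2.7), 6, 53)
(np.float64(-86.2), np.float64(2.8), -4, 47)
(np.float64(-88.8), np.float64(2.7), 17, 48)
(np.float64(-90.4), np.float64(2.7), -19, 16)
```

>>> apply_moves(plan=[[[0,0.005,0.003,0,0,0,10],[0,0.01,0.004,0,0,0,10],[0,0.01,0.004,0,0,0,38],[0,0.01,0.004,0,0,0,38],[0,0.01,0.004,0,0,0,38],[0,0.01,0.004,0,0,0,38]]])

```text
t: 10.87
ee_pos: [0.5691, 0.0223, 0.0457]
eef_rot: [-3.134, 0.199, -0.002]
wrist_force: [0.4, -0.2, 0.3]
width: 0.442
finger_force: 0.0
```

```bash
python3 - <<'E'
from h import *
p=snap('wrist');s=st();lines(p)
E
```

```text
{'t': 10.9167, 'ee_pos': [0.5689, 0.022, 0.0456], 'eef_rot': [-3.1342, 0.1991, -0.0018], 'wrist_force': [-0.2585, -0.143, -0.6511], 'width': 0.4423, 'finger_force': 0.0}
(np.float64(59.1), np.float64(-0.3), -21, 9)
(np.float64(56.5), np.float64(-0.1), -18, 13)
(np.float64(51.3), np.float64(7.4), -26, 13)
(np.float64(41.7), np.float64(-0.2), -32, 54)
(np.float64(39.5), np.float64(-0.2), -23, 42)
(np.float64(30.9), np.float64(-0.2), -25, 40)
(np.float64(16.0), np.float64(-0.3), -35, 53)
(np.float64(14.4), np.float64(-0.2), -32, 53)
(np.float64(5.0), np.float64(-0.2), -25, 27)
(np.float64(-9.6), np.float64(-9.4), -68, -35)
(np.float64(-9.7), np.float64(-0.2), -33, 53)
(np.float64(-15.6), np.float64(-0.1), -66, -22)
(np.float64(-15.7), np.float64(-0.2), 8, 53)
(np.float64(-20.8), np.float64(-0.0), -72, 17)
(np.float64(-40.5), np.float64(-0.2), -31, 2)
(np.float64(-40.9), np.float64(3.3), -67, -31)
(np.float64(-43.3), np.float64(2.7), -29, 53)
(np.float64(-47.9), np.float64(2.7), 19, 52)
(np.float64(-49.5), np.float64(2.6), -20, 19)
(np.float64(-51.6), np.float64(2.7), -46, 23)
(np.float64(-67.9), np.float64(2.7), 0, 53)
(np.float64(-72.3), np.float64(2.6), 9, 54)
(np.float64(-86.9), np.float64(2.8), -23, 47)
(np.float64(-90.0), np.float64(2.7), -17, 48)
```

>>> apply_moves(plan=[[[-0.1,0,0,0,0,0,38],[-0.25,0,0,0,0,0,38],[-0.36,0,0,0,0,0,38],[-0.36,0,-0.2,0,0,0,0],[-0.36,0,-0.2,0,0.2,0,0],[-0.36,0,-0.2,0,0.4,0,0],[-0.36,0,-0.2,0,0.6,0,0],[-0.36,0,-0.2,0,0.83,0,0]]])

```text
t: 11.58
ee_pos: [0.493, 0.0321, 0.0913]
eef_rot: [3.07, -0.194, 0.502]
wrist_force: [-1.0, 0.7, -0.4]
width: -0.004
finger_force: 0.0
```

```bash
cat >> h.py <<'E'
def rk(w,yaw=-7.5,org=(.632,.0402)):
    a=np.radians(yaw);d=np.array(w[:2])-org;c,s=np.cos(a),np.sin(a);return (np.array([d@[c,s],d@[-s,c]])*1000).round(1)
def frk(x,y,z,yaw=-7.5,org=(.632,.0402)):
    a=np.radians(yaw);c,s=np.cos(a),np.sin(a);return np.array([org[0]+(x*c-y*s)/1e3,org[1]+(x*s+y*c)/1e3,z/1e3])
E
python3 - <<'E'
from h import *
s=st();print(rk(s['ee_pos']));T=R.from_rotvec(s['eef_rot']);print(T.as_matrix().round(3))
t=snap('top');print([(rk(r['at']),r['conf']) for r in eyes.recognise(t,'loose_tin')[:3]])
p=snap('wrist');lines(p)
to(frk(-125,-28.5,22))
E
```

```text
{'t': 11.5833, 'ee_pos': [0.493, 0.0321, 0.0913], 'eef_rot': [3.0695, -0.1945, 0.5016], 'wrist_force': [-1.0346, 0.6555, -0.3999], 'width': -0.0036, 'finger_force': 0.0}
[-136.8  -26.2]
[[ 0.94  -0.127  0.315]
 [-0.119 -0.992 -0.045]
 [ 0.319  0.005 -0.948]]
[(array([-36. , -27.6]), 0.74), (array([  -3.1, -360.7]), 0.33)]
(np.float64(77.9), np.float64(-0.3), -14, 23)
(np.float64(60.6), np.float64(-0.2), -26, 23)
(np.float64(56.9), np.float64(-0.2), -29, 23)
(np.float64(42.1), np.float64(-0.1), -33, 22)
(np.float64(39.9), np.float64(-0.1), -32, 14)
(np.float64(31.0), np.float64(0.5), -28, 22)
(np.float64(16.3), np.float64(-0.1), -34, 22)
(np.float64(5.2), np.float64(-0.5), -31, 22)
(np.float64(-9.6), np.float64(0.3), -33, 22)
(np.float64(-15.3), np.float64(0.1), -68, -33)
(np.float64(-21.1), np.float64(0.1), -81, -5)
(np.float64(-35.3), np.float64(0.2), -80, -42)
(np.float64(-40.9), np.float64(0.6), -56, -21)
(np.float64(-43.3), np.float64(2.9), -19, 22)
(np.float64(-50.5), np.float64(2.6), -31, 22)
(np.float64(-66.9), np.float64(3.1), -26, 22)
(np.float64(-70.7), np.float64(2.5), -15, 22)
(np.float64(-73.4), np.float64(2.3), -40, 22)
(np.float64(-87.8), np.float64(2.8), -31, 23)
(np.float64(-92.1), np.float64(2.3), -32, 10)
shift [-0.109  0.021  0.346]
```

>>> apply_moves(plan=[[[0,0,0,0,0.2,0,0],[0,0,0,0,0.21,0,0],[0,0,0,0,0.21,0,0]]])

```text
t: 11.98
ee_pos: [0.5104, 0.0351, 0.1082]
eef_rot: [3.05, -0.196, 0.584]
wrist_force: [0.3, -0.1, -0.2]
width: -0.002
finger_force: 0.0
```

```bash
python3 - <<'E'
from h import *
s=st();print(rk(s['ee_pos']));T=R.from_rotvec(s['eef_rot']);print(T.as_matrix().round(3))
to(frk(-125,-28.3,23))
E
```

```text
{'t': 11.9833, 'ee_pos': [0.5104, 0.0351, 0.1082], 'eef_rot': [3.0505, -0.1964, 0.584], 'wrist_force': [0.3423, -0.0638, -0.1596], 'width': -0.0018, 'finger_force': 0.0}
[-119.9  -20.9]
[[ 0.922 -0.129  0.366]
 [-0.118 -0.992 -0.053]
 [ 0.37   0.005 -0.929]]
shift [-0.181  0.035  0.387]
```

>>> apply_moves(plan=[[[-0.18,0.035,0.1,0,0,0,0],[-0.18,0.035,0.2,0,0,0,0],[-0.18,0.035,0.3,0,0,0,0],[-0.18,0.035,0.36,0,0,0,0],[-0.18,0.035,0.36,0,0,0,0]]])

```text
t: 12.4
ee_pos: [0.5254, 0.034, 0.0593]
eef_rot: [3.055, -0.201, 0.494]
wrist_force: [-0.1, 0.4, -0.5]
width: 0.002
finger_force: 0.0
```

```bash
python3 - <<'E'
from h import *
s=st();print(rk(s['ee_pos']),np.round(s['q'],2));T=R.from_rotvec(s['eef_rot']);print(T.as_matrix().round(3))
to(frk(-115,-28.3,23))
E
```

```text
{'t': 12.4, 'ee_pos': [0.5254, 0.034, 0.0593], 'eef_rot': [3.0555, -0.2011, 0.4943], 'wrist_force': [-0.0543, 0.3782, -0.5166], 'width': 0.0022, 'finger_force': 0.0}
[-104.9  -20. ] [-0.32  0.63  0.21  2.22 -1.36  0.01 -0.51]
[[ 0.941 -0.134  0.311]
 [-0.121 -0.991 -0.06 ]
 [ 0.316  0.019 -0.948]]
shift [-0.106  0.038  0.157]
```

```bash
cat >> h.py <<'E'
def go(x,y,z,tilt,yaw=-7.5):
    s=readout.read_state();T=R.from_rotvec(s['eef_rot']);a=np.radians(yaw)
    G=R.from_matrix(np.array([[np.cos(a),np.sin(a),0],[np.sin(a),-np.cos(a),0],[0,0,-1]]).T)*R.from_rotvec([0,np.radians(tilt),0])
    E=R.from_matrix(G.as_matrix().T@T.as_matrix()).as_rotvec(True)
    print('rack',rk(s['ee_pos']),'z',s['ee_pos'][2].round(4) if hasattr(s['ee_pos'],'dtype') else s['ee_pos'][2],'F',np.round(s['wrist_force'],1),'roterr',E.round(1),'q',np.round(s['q'],2))
    print('shift',(T.inv().apply(frk(x,y,z)-s['ee_pos'])/.2).round(3),'turn',((T.inv()*G).as_rotvec()/np.radians(30)).round(3))
E
python3 - <<'E'
from h import *
go(-118,-28.3,60,12)
E
```

```text
rack [-104.9  -20. ] z 0.0593 F [-0.1  0.4 -0.5] roterr [-1.1  6.4 -0.1] q [-0.32  0.63  0.21  2.22 -1.36  0.01 -0.51]
shift [-0.061  0.042 -0.023] turn [ 0.036 -0.215  0.003]
```

>>> apply_moves(plan=[[[-0.06,0.04,-0.02,0.036,-0.21,0,0],[-0.06,0.04,-0.02,0.036,-0.21,0,0],[-0.06,0.04,-0.02,0.036,-0.21,0,0],[-0.06,0.04,-0.02,0.036,-0.21,0,0],[-0.06,0.04,-0.02,0.036,-0.21,0,0],[-0.06,0.04,-0.02,0.036,-0.21,0,0]]])

```text
t: 12.9
ee_pos: [0.5085, 0.0289, 0.0601]
eef_rot: [3.106, -0.2, 0.328]
wrist_force: [-0.1, 0.4, -0.8]
width: -0.002
finger_force: 0.0
```

```bash
python3 - <<'E'
from h import *
go(-118,-28.3,30,12)
E
```

```text
rack [-120.9  -27.3] z 0.0601 F [-0.1  0.4 -0.8] roterr [ 0.1  0.  -0.1] q [-0.52  0.69  0.59  2.18 -1.16  0.35 -0.68]
shift [-0.017  0.005  0.15 ] turn [-0.003 -0.001  0.004]
```

>>> apply_moves(plan=[[[-0.017,0.005,0.075,0,0,0,0],[-0.017,0.005,0.15,0,0,0,0],[-0.017,0.005,0.15,0,0,0,0],[-0.017,0.005,0.15,0,0,0,0]]])

```text
t: 13.23
ee_pos: [0.511, 0.0266, 0.03]
eef_rot: [3.106, -0.203, 0.326]
wrist_force: [-0.3, -0.6, 0.8]
width: 0.001
finger_force: 0.0
```

```bash
python3 - <<'E'
from h import *
go(-80,-28.3,30,12)
E
```

```text
rack [-118.2  -29.3] z 0.03 F [-0.3 -0.6  0.8] roterr [ 0.1 -0.  -0. ] q [-0.42  0.72  0.45  2.19 -1.29  0.26 -0.55]
shift [ 0.187 -0.005  0.04 ] turn [-0.002  0.001  0.001]
```

>>> apply_moves(plan=[[[0.04,0,0.008,0,0,0,0],[0.07,-0.001,0.015,0,0,0,0],[0.1,-0.003,0.021,0,0,0,0],[0.13,-0.004,0.028,0,0,0,0],[0.16,-0.005,0.034,0,0,0,0],[0.187,-0.005,0.04,0,0,0,0],[0.187,-0.005,0.04,0,0,0,0]]])

```text
t: 13.82
ee_pos: [0.5515, 0.0223, 0.0305]
eef_rot: [3.102, -0.2, 0.331]
wrist_force: [-0.2, 0.7, 0.1]
width: -0.001
finger_force: 0.0
```

```bash
python3 - <<'E'
from h import *
p=snap('wrist');go(-64,-28.3,30,12);lines(p)
E
```

```text
rack [-77.8 -28.2] z 0.0305 F [ 0.6 -0.3 -0.1] roterr [-0.1  0.2 -0.1] q [-0.47  0.77  0.56  2.09 -1.18  0.36 -0.67]
shift [0.067 0.    0.017] turn [ 0.002 -0.006  0.004]
(np.float64(58.8), np.float64(-0.0), -7, 30)
(np.float64(56.5), np.float64(-0.1), -27, 17)
(np.float64(41.3), np.float64(-0.2), -34, 30)
(np.float64(15.7), np.float64(-0.1), -35, 29)
(np.float64(14.1), np.float64(-0.2), -34, 29)
(np.float64(4.8), np.float64(-0.1), -21, 28)
(np.float64(-9.9), np.float64(-0.1), -34, 28)
(np.float64(-11.2), np.float64(-0.1), -22, 8)
(np.float64(-21.0), np.float64(-0.0), -7, 28)
(np.float64(-21.0), np.float64(-0.3), -54, -8)
(np.float64(-40.8), np.float64(-0.1), -37, 28)
(np.float64(-51.0), np.float64(0.3), -36, 28)
(np.float64(-68.9), np.float64(-0.2), -21, 29)
(np.float64(-73.5), np.float64(-0.3), -24, 29)
(np.float64(-87.4), np.float64(-0.1), -30, 29)
(np.float64(-90.6), np.float64(-0.1), -27, 30)
```

>>> apply_moves(plan=[[[0.02,0,0.005,0,0,0,0],[0.04,0,0.01,0,0,0,0],[0.055,0,0.013,0,0,0,0],[0.065,0,0.016,0,0,0,0],[0.065,0,0.016,0,0,0,0]]])

```text
t: 14.28
ee_pos: [0.5632, 0.0208, 0.0298]
eef_rot: [3.104, -0.201, 0.328]
wrist_force: [-1.1, 0.1, 0.2]
width: 0.002
finger_force: 0.6
```

```bash
python3 - <<'E'
from h import *
p=snap('wrist');go(-60,-28.3,30,12);lines(p)
E
```

```text
rack [-65.6 -28.2] z 0.0298 F [-0.5  1.  -0.5] roterr [-0.   0.1 -0.1] q [-0.47  0.79  0.58  2.05 -1.15  0.39 -0.7 ]
shift [0.028 0.    0.005] turn [ 0.001 -0.002  0.003]
(np.float64(56.5), np.float64(-0.1), -21, 18)
(np.float64(41.4), np.float64(-0.3), -34, 41)
(np.float64(39.3), np.float64(-0.3), -33, 41)
(np.float64(28.3), np.float64(7.1), -18, 13)
(np.float64(15.7), np.float64(-0.1), -35, 40)
(np.float64(14.1), np.float64(-0.1), -34, 40)
(np.float64(-9.9), np.float64(-0.1), -34, 40)
(np.float64(-11.2), np.float64(-0.2), -22, 33)
(np.float64(-21.0), np.float64(-0.0), -43, 40)
(np.float64(-40.8), np.float64(-0.1), -32, 40)
(np.float64(-43.5), np.float64(-0.1), -25, 40)
(np.float64(-49.3), np.float64(-0.0), -37, 4)
(np.float64(-68.8), np.float64(0.0), -26, 17)
(np.float64(-73.6), np.float64(-0.2), 3, 40)
(np.float64(-87.4), np.float64(-0.1), -29, 41)
(np.float64(-90.7), np.float64(-0.0), -27, 41)
```

>>> apply_moves(plan=[[[0.005,0,0.001,0,0,0,0],[0.01,0,0.002,0,0,0,0],[0.015,0,0.003,0,0,0,0],[0.02,0,0.004,0,0,0,0],[0.02,0,0.004,0,0,0,0]]])

```text
t: 14.75
ee_pos: [0.567, 0.0203, 0.0298]
eef_rot: [3.104, -0.201, 0.327]
wrist_force: [-2.7, 0.6, -0.6]
width: 0.002
finger_force: 1.0
```

>>> apply_moves(plan=[[[0.003,0,0.001,0,0,0,0],[0.006,0,0.002,0,0,0,0],[0.01,0,0.002,0,0,0,0],[0.01,0,0.002,0,0,0,0]]])

```text
t: 15.08
ee_pos: [0.569, 0.02, 0.0299]
eef_rot: [3.104, -0.201, 0.327]
wrist_force: [-2.3, 0.8, -0.6]
width: 0.0
finger_force: 1.0
```

>>> apply_moves(plan=[[[0.003,0,0.001,0,0,0,0],[0.006,0,0.001,0,0,0,0],[0.008,0,0.002,0,0,0,0],[0.008,0,0.002,0,0,0,0]]])

```text
t: 15.42
ee_pos: [0.5706, 0.0198, 0.0298]
eef_rot: [3.104, -0.201, 0.327]
wrist_force: [-2.1, 1.0, -0.3]
width: 0.001
finger_force: 1.1
```

>>> apply_moves(plan=[[[0.003,0,0.001,0,0,0,0],[0.006,0,0.001,0,0,0,0],[0.006,0,0.001,0,0,0,0]]])

```text
t: 15.67
ee_pos: [0.5719, 0.0196, 0.0299]
eef_rot: [3.104, -0.201, 0.327]
wrist_force: [-2.1, 0.9, -0.5]
width: 0.002
finger_force: 1.0
```

```bash
python3 - <<'E'
from h import *
p=snap('wrist');go(-55,-28.3,30,12);lines(p)
E
```

```text
rack [-56.9 -28.3] z 0.0299 F [-1.8  0.8 -0.2] roterr [-0.   0.  -0.1] q [-0.47  0.8   0.6   2.03 -1.13  0.41 -0.72]
shift [0.01  0.    0.001] turn [ 0.001 -0.002  0.003]
(np.float64(56.5), np.float64(-0.2), -20, 13)
(np.float64(41.5), np.float64(-0.3), -34, 50)
(np.float64(39.0), np.float64(0.0), 4, 44)
(np.float64(30.5), np.float64(-0.2), -26, 16)
(np.float64(15.7), np.float64(-0.2), -35, 49)
(np.float64(14.2), np.float64(-0.1), -33, 49)
(np.float64(-9.9), np.float64(-0.1), -33, 48)
(np.float64(-11.2), np.float64(-0.1), -16, 32)
(np.float64(-21.0), np.float64(-0.7), -35, -3)
(np.float64(-21.1), np.float64(-0.2), 12, 48)
(np.float64(-40.9), np.float64(-0.1), -22, 48)
(np.float64(-43.5), np.float64(-0.1), -27, 18)
(np.float64(-49.3), np.float64(-0.0), -38, 10)
(np.float64(-50.7), np.float64(-0.1), -40, 6)
(np.float64(-50.9), np.float64(-0.1), 7, 49)
(np.float64(-73.7), np.float64(-0.1), -26, 45)
(np.float64(-87.4), np.float64(-0.2), -12, 50)
```

>>> apply_moves(plan=[[[0.003,0,0.001,0,0,0,0],[0.006,0,0.001,0,0,0,0],[0.006,0,0.001,0,0,0,0]]])

```text
t: 15.97
ee_pos: [0.5731, 0.0194, 0.03]
eef_rot: [3.104, -0.201, 0.327]
wrist_force: [-2.7, 0.1, -0.9]
width: 0.003
finger_force: 1.0
```

>>> apply_moves(plan=[[[0.003,0,0.001,0,0,0,0],[0.006,0,0.001,0,0,0,0],[0.006,0,0.001,0,0,0,0]]])

```text
t: 16.22
ee_pos: [0.5737, 0.0194, 0.0298]
eef_rot: [3.104, -0.201, 0.326]
wrist_force: [-4.5, 1.0, 0.0]
width: -0.001
finger_force: 1.7
```

>>> apply_moves(plan=[[[0.003,0,0.001,0,0,0,0],[0.004,0,0.001,0,0,0,0],[0.004,0,0.001,0,0,0,0]]])

```text
t: 16.47
ee_pos: [0.5737, 0.0194, 0.0298]
eef_rot: [3.105, -0.201, 0.324]
wrist_force: [-5.5, 1.0, 2.9]
width: -0.001
finger_force: 2.7
```

>>> apply_moves(plan=[[[0.003,0,0.001,0,0,0,0],[0.004,0,0.001,0,0,0,0],[0.004,0,0.001,0,0,0,0]]])

```text
t: 16.72
ee_pos: [0.5738, 0.0193, 0.0296]
eef_rot: [3.105, -0.201, 0.322]
wrist_force: [-6.6, 1.2, 2.6]
width: 0.001
finger_force: 3.4
```

>>> apply_moves(plan=[[[0.003,0,0,0,0,0,0],[0.006,0,0,0,0,0,0],[0.008,0,0,0,0,0,0],[0.008,0,0,0,0,0,0]]])

```text
t: 17.05
ee_pos: [0.5739, 0.0194, 0.0296]
eef_rot: [3.107, -0.201, 0.317]
wrist_force: [-9.3, 1.1, 5.3]
width: 0.004
finger_force: 4.8
```

>>> apply_moves(plan=[[[0.003,0,0,0,0,0,0],[0.006,0,0,0,0,0,0],[0.008,0,0,0,0,0,0],[0.008,0,0,0,0,0,0]]])

```text
t: 17.38
ee_pos: [0.5739, 0.0193, 0.0295]
eef_rot: [3.108, -0.201, 0.313]
wrist_force: [-10.6, 2.1, 6.4]
width: 0.001
finger_force: 5.9
```

>>> apply_moves(plan=[[[0.003,0,0,0,0,0,0],[0.006,0,0,0,0,0,0],[0.006,0,0,0,0,0,0],[0.006,0,0,0,0,0,0],[0.006,0,0,0,0,0,0]]])

```text
t: 17.8
ee_pos: [0.574, 0.0194, 0.0294]
eef_rot: [3.108, -0.201, 0.31]
wrist_force: [-14.6, 2.1, 6.8]
width: 0.001
finger_force: 6.7
```

```bash
python3 - <<'E'
from h import *
p=snap('wrist');go(-100,-28.3,30,12);lines(p)
t=snap('top')
cv2.imwrite('pics/t9.png',np.hstack([cv2.resize(t['color'][120:225,180:295],(400,365),interpolation=cv2.INTER_CUBIC),cv2.resize(p['color'],(400,365))]))
E
```

```text
rack [-54.8 -28.2] z 0.0294 F [-12.7   0.9   6.9] roterr [ 0.1 -0.6 -0.1] q [-0.48  0.81  0.61  2.01 -1.11  0.44 -0.74]
shift [-0.221 -0.    -0.048] turn [-0.004  0.021  0.003]
(np.float64(41.5), np.float64(-0.2), -33, 52)
(np.float64(39.0), np.float64(-0.0), -11, 45)
(np.float64(30.5), np.float64(0.0), -21, 23)
(np.float64(28.4), np.float64(7.4), -5, 32)
(np.float64(15.7), np.float64(-0.2), -35, 51)
(np.float64(14.1), np.float64(-0.1), -34, 22)
(np.float64(-9.9), np.float64(-0.1), -33, 50)
(np.float64(-11.2), np.float64(0.0), -14, 38)
(np.float64(-21.0), np.float64(-0.5), -32, 16)
(np.float64(-21.1), np.float64(0.0), 17, 50)
(np.float64(-40.9), np.float64(-0.1), -22, 50)
(np.float64(-43.5), np.float64(-0.1), -27, 26)
(np.float64(-49.3), np.float64(-0.0), -38, 18)
(np.float64(-50.7), np.float64(-0.2), -40, 0)
(np.float64(-69.0), np.float64(-0.1), -35, 28)
(np.float64(-73.7), np.float64(-0.1), -25, 51)
(np.float64(-87.5), np.float64(-0.0), -27, 49)
(np.float64(-90.4), np.float64(-0.1), -26, 14)
(np.float64(-90.5), np.float64(0.1), 15, 47)
```

View pics/t9.png

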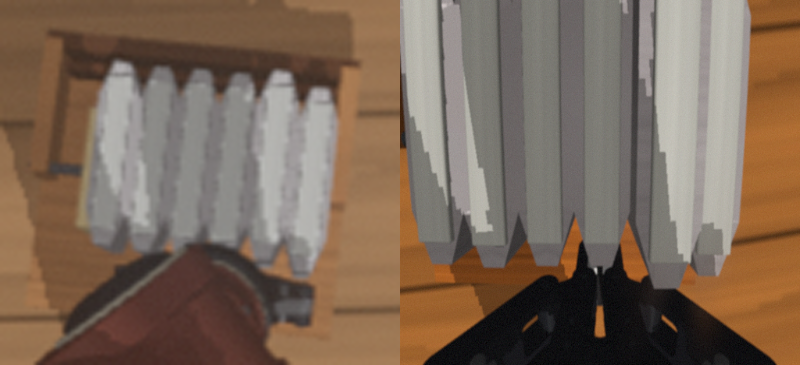

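The last picture shows six straight tins in the row. The loose tin, at (600,250) in the right half, is directly left of the tall tin at (668,285), with the fingertips at its end. I'll back off now.

>>> apply_moves(plan=[[[-0.02,0,-0.004,0,0,0,0],[-0.05,0,-0.01,0,0,0,0],[-0.12,0,-0.026,0,0,0,0],[-0.22,0,-0.048,0,0,0,0],[-0.22,0,-0.048,0,0,0,0],[-0.22,0,-0.048,0,0,0,0]]])

```text
t: 18.4
ee_pos: [0.5365, 0.0237, 0.032]
eef_rot: [3.102, -0.203, 0.332]
wrist_force: [0.8, 0.2, 0.7]
width: -0.0
finger_force: 0.0
```

```bash
python3 - <<'E'
from h import *
p=snap('wrist');go(-100,-28.3,30,12);lines(p)
print(ticket.job_done())
E
```

```text
rack [-91.6 -28.7] z 0.032 F [ 0.8  0.2 -0.1] roterr [-0.1  0.3 -0. ] q [-0.46  0.75  0.53  2.12 -1.21  0.33 -0.64]
shift [-0.043 -0.002  0.001] turn [ 0.002 -0.009  0.002]
(np.float64(56.6), np.float64(-0.0), -28, 16)
(np.float64(41.2), np.float64(-0.5), -34, 15)
(np.float64(39.2), np.float64(-0.1), -34, 4)
(np.float64(15.7), np.float64(-0.2), -35, 14)
(np.float64(14.1), np.float64(-0.0), -35, 14)
(np.float64(4.8), np.float64(-0.1), -31, 14)
(np.float64(-10.0), np.float64(-0.3), -34, 14)
(np.float64(-11.2), np.float64(-0.2), -33, 14)
(np.float64(-21.1), np.float64(-0.1), -33, 14)
(np.float64(-35.5), np.float64(0.2), -32, 6)
(np.float64(-40.8), np.float64(-0.2), -23, 14)
(np.float64(-50.6), np.float64(0.1), -33, 14)
(np.float64(-68.6), np.float64(-0.1), -23, 14)
(np.float64(-73.3), np.float64(-0.4), -21, 14)
(np.float64(-87.3), np.float64(-0.1), -31, 15)
the job is handed in; nothing more can be done
None
```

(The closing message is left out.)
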